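# Take the spent pen out of the flatbed plotter

## Task

The pen in the head of the flatbed plotter has run dry. Raise the small clamp lever on the head until it stands well clear of the pen, then draw the pen up out of its holder and lower it nib first onto the floor of the small grey bin beside the plotter, without letting it drop in. Leave the lever up, ready for the next pen, the bin standing upright in its place, and the sanding block, tape roll and bottle where they are.

Things in the scene. Friction and masses are not known exactly. Their poses are not given: they have to be found in the camera images.
- plotter: Flatbed pen plotter, fixed: grey base 270 (own x) x 370 (own y) mm, bed top 30 mm above the bench. Origin under its centre on the bench, z up. A gantry beam along its y (top 95 mm, end trucks 100 mm, motor on the +y truck 131 mm above the bench) carries the pen head on its front (-x) side; beam and head stand at a different place each time.
- head: Pen head on the gantry, fixed, axes parallel to the plotter's. Origin on the axis of the pen holder, at bench level. Aluminium holder block x -18 to +18, y -18 to +28, z 52 to 86 mm, with an upright through-bore of 13 mm; behind it the black carriage, x +19 to +77, y -25 to +31 mm, up to z 109 mm.
- pen_seat (a point): Centre of the bore's mouth on top of the holder block, 86 mm above the bench; the pen's collar rests here. Axes as the head's.
- lever (a joint): Clamp lever on the head, rad: 0 to 0.1 = down, lying across the pen's collar just in front (-x) of the barrel and holding the pen in; grows as the free end is raised, stop at 1.7. Stiff friction hinge (0.2 N m), stays where it is left. Beyond about 1.2 it stands upright or past it, clear of the pen.
- lever_pivot (a point): Hinge pin of the lever: at x -12.5, y +19.5, z 95 mm in the head's frame. The hinge axis is the head's x axis; the free end swings from the head's -y side up and over to its +y side.
- lever_bar (a point): Middle of the round thumb bar at the free end of the lever: black, 10 mm thick, 25 mm long, along the head's x axis (parallel to the hinge), reaching forward (-x) from the lever. 62 mm from the hinge axis; lever down: at x -28.5, y -28, z 135 mm in the head's frame.
- pen: Plotter pen, loose, white with black collar and end plug, 130 mm long, about 30 g. Origin at the nib tip, own z along the pen to its upper end. Lower barrel 11 mm thick, collar 26 mm wide from 48 to 53 mm above the nib, upper barrel 14 mm thick from 53 to 121 mm. Stands in the head at the start, nib 38 mm above the bench, collar on the block.
- spent_bin: Small dark grey open-topped bin beside the plotter (not the fixed one far back by the crate), loose, 0.4 kg, 91 (x) x 131 (y) mm over the rim, 72 mm high. Origin under the centre of its floor, z up. Inside 68 (x) x 108 (y) mm, floor 4 mm above its origin.
- sanding_block: Black sanding block 36 x 72 x 26 mm, loose, in front of the bin. Origin at the centre of its underside.
- tape_roll: Roll of masking tape, 100 mm across, 25 mm high, lying flat behind the bin, loose. Origin at the centre of its underside.
- ethanol_bottle: White bottle with blue cap, 58 mm across, 130 mm high, loose, at the right of the bench. Origin at the centre of its underside.

How it is judged:
By the outcome, as a careful person would: the job done as asked, in the order asked, and still so for the second after the job is handed in, with the robot touching nothing.
It also fails if it takes over 64 s, if anything falls off the work surface, if the arm or the gripper's body presses on something with over 40 N, if the wrist force passes 120 N, or if a joint passes its speed limit or range.

## Robot

A 6-joint arm with a two-finger parallel gripper is mounted at the origin on a cart in front of the work surface, level with it; the furniture and walls round the work are solid. World frame = base frame: x ahead of the robot, y to its left, z up, the work surface at z = 0. Lengths are in m, angles in rad, forces in N, time in s.
With the tool pointing down it reaches from about 0.375 to 0.75 m from the base axis. Payload 9 kg.
Tool frame: the origin (TCP) lies where the fingers leave the gripper's body, on its centre line; the fingertips stand 73 mm ahead of it and the grasp point (between the pads) lies env.pinch_z ahead of it (env.pinch_z is the distance from the TCP to the grasp point, in m); z points along the fingers, y is the line along which they close (so a half turn about z gives the same grasp; the last joint's range is limited). The gripper opens to 85 mm and grips with 20 to 120 N. Pads are 22 mm wide; open, the fingers measure 114 mm over their backs; the gripper's body (76 mm by 85 mm) begins 54 mm behind the grasp point. The pads swing forward as they close: fully open they stand 13 mm farther back than shut.
Start: joints at [-1.427, 0.104, 0.097, 1.564, 0, 1.353], TCP at [0.212, -0.561, 0.304] pointing down, gripper open.
Joint ranges: [-2.99, 2.99], [-0.84, 1.86], [-1.1, 1.16], [-1.84, 2.11], [-1.51, 1.56], [-3.14, 3.14]. Speed limits (rad/s): [2.22, 2.22, 2.57, 3.14, 3.14, 3.14].

## Interface

Orientations are given as a 3x3 rotation matrix whose columns are the frame's x, y, z axes.
In Python, from bench import env, imaging gives the robot as it stands.
- The arm moves only by the tool send_rows, never from a script. Its argument "commands" is a list of rows, each an object of numbers: "x", "y", "z": the shift along the tool's x, y, z in cm; "turn": the turn about the tool's z in rad; "grip": the closure, from -1 (fully open) to 1 (shut). In form: [{"x": .., "y": .., "z": .., "turn": .., "grip": ..}, ...]. A call has 1 to 10 rows; each row shifts and turns the commanded pose from where the row before left it, along the tool's axes as they then stand; what a row does not reach is not made up. A row lasts 1/8 s, in which the tool goes at most 62.5 mm and 10.7 degrees, less where a joint would pass 70% of its speed; a pose out of reach is approached as far as the arm can. A call is refused whole if a number of a shift passes 6.25 or a number of a turn 0.188, either way. A call with a gripper value outside its range is refused whole. The fingers move at their own pace and stop on an object; "squeeze" is the grip in N (left out, the last holds). Time passes only in rows, so rows that do not move let the fingers close. It gives the time, the measured TCP pose, the force, the opening and the grip force at its end, in the units of the state.
- env.get_state(): the state, without advancing time (a new reading comes with each control period).
- imaging.snapshot(name): name is "side" or "top"; returns (picture, depth): 480x640x3 uint8, red, green, blue; 480x640 float32, m along the optical axis (not along the pixel's ray), 0 where there is no reading.
- imaging.camera_model(name): a dict with "fx", "fy", "cx", "cy" (pixels), "rvec" (rotation vector, rad) and "tvec" (3), from world to camera coordinates, as OpenCV has them. Camera axes: x right, y down, z forward; pixel columns grow to the right and rows downward; lengths in m; the calibration is good to about 2 mm. A picture is of the moment at which its call begins. camera_model takes no time and is no camera call.
- env.sign_off(): hands the job in; it is judged then, once.
The state is a dict: "time_s": time; "joint_pos": joint angles; "joint_vel": joint speeds; "effort": joint torques, N m; "tool_pos": TCP position; "eef_rot": TCP orientation; "ft_force": force on the tool from outside, world axes, zero at the start; "torque": the same for the moment, N m; "grip_width": finger opening in m; "gripper_force": force on a finger pad.
Only numpy, scipy, OpenCV 4.12 (cv2) and the standard library are available. Lean on these libraries where they do the work, as an engineer would, in place of code of your own. Each camera call takes 0.05 s, during which the arm holds its last target. There are 200 camera calls.

## Working session

There is one attempt and no reset: what is moved stays moved. The work goes in short steps, Python scripts to look and compute and a tool call to move; the robot and the scene stay as the last step left them, time stands still between calls to the robot, and variables do not carry over. Pictures are saved under pics/ and viewed, at most 10 in all, crops included, and the job is handed in when it is done.

Besides the shell and the picture viewer there is one more tool, called after "Call:" as a command line: name --argument value ..., lists and objects as JSON in quotes. send_rows: Moves the arm, as the interface text tells. Its arguments: {"type":"object","properties":{"commands":{"type":"array"},"squeeze":{"type":"number"}},"required":["commands"]}

```bash
mkdir -p pics
python3 - <<'E'
from bench import env, imaging
import cv2, numpy as np
s=env.get_state(); print(s, env.pinch_z)
for n in ("side","top"):
    p,d=imaging.snapshot(n); np.savez(f"pics/{n}0.npz",p=p,d=d); cv2.imwrite(f"pics/{n}0.png",p[:,:,::-1]); print(n,imaging.camera_model(n))
E
```

```text
{'time_s': 0.0, 'joint_pos': array([-1.42671406e+00,  1.04716462e-01,  9.64421570e-02,  1.56389806e+00,
        5.84003887e-06,  1.35310103e+00]), 'joint_vel': array([ 0.00051406,  0.00046043,  0.00048132,  0.00199693, -0.00033255,
       -0.00025636]), 'effort': array([-5.79055404e-05, -5.56947613e+01,  5.03633988e+01,  1.76196214e-02,
       -3.32338395e-04,  2.61709459e-06]), 'tool_pos': array([ 0.21233909, -0.56090759,  0.30309729]), 'eef_rot': array([[ 9.35269187e-01,  3.53937158e-01, -1.91798026e-04],
       [ 3.53937081e-01, -9.35268243e-01,  1.36261914e-03],
       [ 3.02898944e-04, -1.34230013e-03, -9.99999053e-01]]), 'ft_force': array([-0.39522757, -0.48138995, -0.81373851]), 'torque': array([ 0.05745501, -0.02666245, -0.02867029]), 'gripper_force': 0.0, 'grip_width': 0.08547125686675486} 0.0539
side {'fx': 489.87950340817076, 'fy': 489.87950340817076, 'cx': 326.1213850414283, 'cy': 239.18316930290632, 'rvec': array([ 0.13083128, -2.64542084,  1.57024415]), 'tvec': array([0.55970081, 0.15149883, 1.27017666])}
top {'fx': 516.3441946665386, 'fy': 516.3441946665386, 'cx': 324.4641605583541, 'cy': 238.2146062369247, 'rvec': array([ 2.16107389, -2.19086411,  0.04677776]), 'tvec': array([-0.04381358,  0.59397699,  1.33370453])}
```

View pics/side0.png

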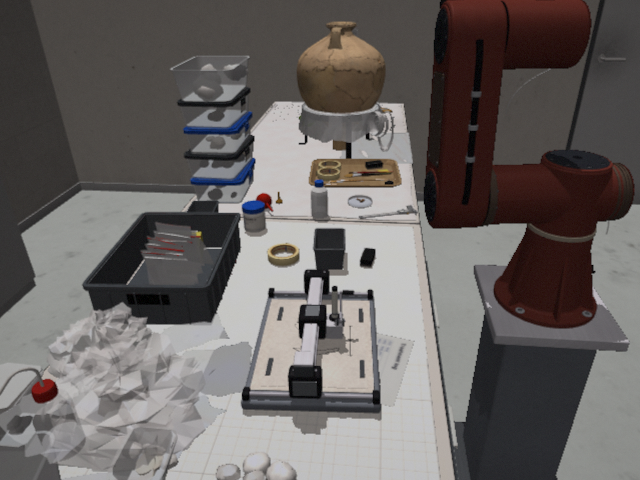

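View pics/top0.png

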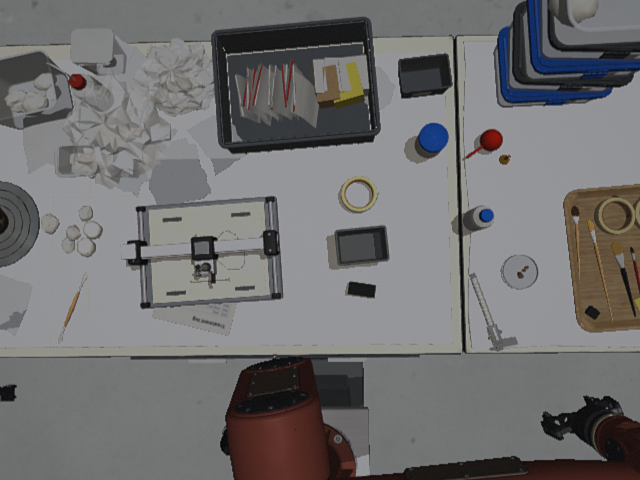

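The side view shows the plotter with head at about (315,320), the pen and lever at about (337,305), the bin at (330,248) and the block at (368,257). The top view shows the head at (205,265), the bin at (361,245), the block at (362,290) and the tape at (358,194). Next I'll crop closer and deproject.

```bash
cat > h.py <<'E'
import cv2, numpy as np
from bench import env, imaging
def cam(n):
    m=imaging.camera_model(n); R=cv2.Rodrigues(m["rvec"])[0]; return m,R,np.asarray(m["tvec"])
def deproj(n,d):
    m,R,t=cam(n); v,u=np.mgrid[:480,:640]
    P=np.stack([(u-m["cx"])/m["fx"]*d,(v-m["cy"])/m["fy"]*d,d],-1)
    return (P-t)@R
def ray_z(n,u,v,z):
    m,R,t=cam(n); c=-R.T@t; r=R.T@np.array([(u-m["cx"])/m["fx"],(v-m["cy"])/m["fy"],1]); return c+r*(z-c[2])/r[2]
def proj(n,P):
    m,R,t=cam(n); K=np.array([[m["fx"],0,m["cx"]],[0,m["fy"],m["cy"]],[0,0,1]])
    return cv2.projectPoints(np.asarray(P,float).reshape(-1,3),m["rvec"],m["tvec"],K,None)[0][:,0]
E
python3 - <<'E'
from h import *
a=np.load("pics/top0.npz"); b=np.load("pics/side0.npz")
T=cv2.resize(a["p"][190:310,120:290],None,fx=4.6,fy=4.6,interpolation=2)[:, :, ::-1]
S=cv2.resize(b["p"][260:410,240:400],None,fx=4,fy=4,interpolation=2)[:,:,::-1]
cv2.imwrite("pics/topc.png",T); cv2.imwrite("pics/sidec.png",S)
X=deproj("top",a["d"]); Y=deproj("side",b["d"])
for (u,v) in [(361,245),(362,290),(358,209),(480,215),(210,280),(205,243),(205,265)]: print(u,v,X[v,u].round(4))
# bin rim: points 60-80mm high in region
def rect(m,name):
    q=X[m][:,:2].astype(np.float32); print(name,len(q),cv2.minAreaRect(q),q.min(0),q.max(0))
v,u=np.mgrid[:480,:640]
reg=(u>325)&(u<395)&(v>215)&(v<275)
rect(reg&(X[...,2]>.06)&(X[...,2]<.085),"bin rim")
reg=(u>335)&(u<385)&(v>275)&(v<305)
rect(reg&(X[...,2]>.018)&(X[...,2]<.04),"block")
reg=(u>120)&(u<290)&(v>190)&(v<315)
rect(reg&(X[...,2]>.022)&(X[...,2]<.038),"bed")
reg=(u>185)&(u<225)&(v>230)&(v<295)
rect(reg&(X[...,2]>.1)&(X[...,2]<.118),"carriage")
hi=reg&(X[...,2]>.12)
for vv,uu in np.argwhere(hi): print((uu,vv),X[vv,uu].round(3),a["p"][vv,uu])
E
```

```text
361 245 [ 0.5751 -0.148   0.0017]
362 290 [ 0.4575 -0.1471  0.0319]
358 209 [ 0.6684 -0.1408  0.0235]
480 215 [ 0.6365 -0.4284  0.1277]
210 280 [0.4881 0.2452 0.0364]
205 243 [0.5798 0.2401 0.1081]
205 265 [0.5256 0.2375 0.1175]
bin rim 432 ((0.5706153512001038, -0.14590871334075928), (0.09091953188180923, 0.13120217621326447), 4.817086696624756) [ 0.521648   -0.21398164] [ 0.618745   -0.07952725]
block 360 ((0.45844247937202454, -0.14588898420333862), (0.06994748115539551, 0.034219689667224884), 81.59808349609375) [ 0.43893605 -0.18112871] [ 0.47837675 -0.11103375]
bed 10628 ((0.5760841369628906, 0.25173527002334595), (0.30080878734588623, 0.3701305091381073), 3.5251100063323975) [0.4170937  0.05961744] [0.72349757 0.442019  ]
carriage 604 ((0.5520183444023132, 0.25148171186447144), (0.08391648530960083, 0.10354672372341156), 58.35963821411133) [0.49665862 0.19425993] [0.5974566  0.28920606]
(np.int64(210), np.int64(238)) [ 0.503 -0.083  1.369] [36 33 35]
(np.int64(223), np.int64(239)) [ 0.503 -0.083  1.369] [141 141 138]
(np.int64(190), np.int64(249)) [ 0.503 -0.083  1.369] [153 15
[... 6174 characters left out ...]
] [21 18 21]
(np.int64(213), np.int64(281)) [0.487 0.213 0.139] [30 29 32]
(np.int64(214), np.int64(281)) [0.487 0.21  0.141] [20 20 20]
(np.int64(215), np.int64(281)) [0.487 0.209 0.135] [67 69 66]
(np.int64(212), np.int64(282)) [0.485 0.214 0.143] [33 32 32]
(np.int64(213), np.int64(282)) [0.484 0.212 0.143] [35 34 35]
(np.int64(214), np.int64(282)) [0.484 0.21  0.139] [37 37 36]
(np.int64(215), np.int64(282)) [0.484 0.208 0.136] [77 76 73]
(np.int64(212), np.int64(283)) [0.482 0.214 0.145] [96 96 92]
(np.int64(213), np.int64(283)) [0.482 0.211 0.145] [97 97 94]
(np.int64(214), np.int64(283)) [0.482 0.21  0.139] [100 100  95]
(np.int64(215), np.int64(283)) [0.482 0.207 0.141] [113 114 109]
```

View pics/topc.png

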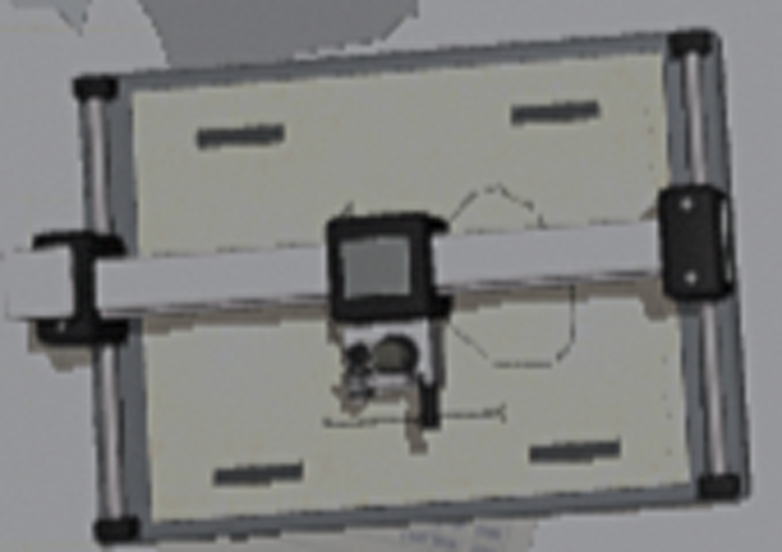

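View pics/sidec.png

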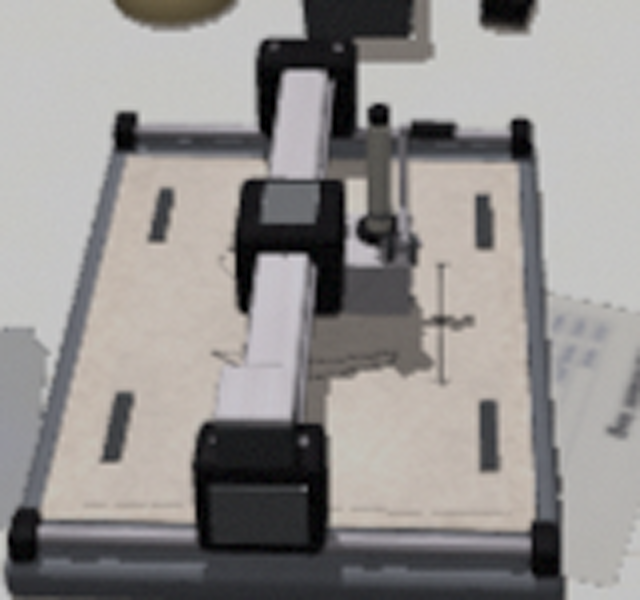

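Call:
send_rows --commands '[{"turn":-0.1815,"grip":1},{"turn":-0.1815,"grip":1},{"turn":-0.1815,"grip":1},{"turn":-0.1815,"grip":1},{"turn":-0.1815,"grip":1},{"turn":-0.1815,"grip":1},{"turn":-0.1815,"grip":1},{"y":5,"x":3,"grip":1},{"y":5,"x":3,"grip":1},{"y":5,"x":3,"grip":1}]' --squeeze 30

```text
validation failed for argument at $.co...
```

Call:
send_rows --commands '[{"y":5,"x":3,"grip":1},{"y":5,"x":3,"grip":1},{"y":5,"x":3,"grip":1},{"x":6,"grip":1},{"x":6,"grip":1},{"x":6,"grip":1},{"x":6,"grip":1},{"x":6,"grip":1},{"x":6,"grip":1},{"x":6,"grip":1}]'

```text
validation failed for argument at $.co...
```

Call:
send_rows --commands '[{"x":0,"y":0,"z":0,"turn":-0.1815,"grip":1},{"x":0,"y":0,"z":0,"turn":-0.1815,"grip":1},{"x":0,"y":0,"z":0,"turn":-0.1815,"grip":1},{"x":0,"y":0,"z":0,"turn":-0.1815,"grip":1},{"x":0,"y":0,"z":0,"turn":-0.1815,"grip":1},{"x":0,"y":0,"z":0,"turn":-0.1815,"grip":1},{"x":0,"y":0,"z":0,"turn":-0.1815,"grip":1},{"x":3,"y":5,"z":0,"turn":0,"grip":1},{"x":3,"y":5,"z":0,"turn":0,"grip":1},{"x":3,"y":5,"z":0,"turn":0,"grip":1}]' --squeeze 30

```text
time_s: 1.35
tool_pos: [0.3577, -0.4609, 0.3035]
eef_rot: [[-0.061, 0.998, -0.0], [0.998, 0.061, 0.0], [0.0, -0.0, -1.0]]
ft_force: [0.2, -0.2, -0.3]
grip_width: 0.0
gripper_force: 0.0
```

Call:
send_rows --commands '[{"x":6,"y":1.7,"z":0,"turn":0,"grip":1},{"x":6,"y":1.7,"z":0,"turn":0,"grip":1},{"x":6,"y":1.7,"z":0,"turn":0,"grip":1},{"x":6,"y":1.7,"z":0,"turn":0,"grip":1},{"x":6,"y":1.7,"z":0,"turn":0,"grip":1},{"x":6,"y":1.7,"z":0,"turn":0,"grip":1},{"x":6,"y":1.7,"z":0,"turn":0,"grip":1},{"x":6,"y":1.7,"z":0,"turn":0,"grip":1},{"x":6,"y":1.7,"z":0,"turn":0,"grip":1},{"x":0,"y":1.7,"z":0,"turn":0,"grip":1}]'

```text
time_s: 2.6
tool_pos: [0.4927, 0.0915, 0.3037]
eef_rot: [[-0.068, 0.998, -0.0], [0.998, 0.068, 0.001], [0.001, -0.0, -1.0]]
ft_force: [0.8, -0.9, -0.3]
grip_width: -0.0001
gripper_force: 0.0
```

Run:
```python
from h import *
s=env.get_state(); print(s["tool_pos"],s["joint_pos"].round(2))
p,d=imaging.snapshot("side"); q,_=imaging.snapshot("top")
A=cv2.resize(p[210:360,270:400],(520,600),interpolation=2)
cv2.imwrite("pics/s1.png",A[:,:,::-1])
th=np.radians(3.5);c,s_=np.cos(th),np.sin(th);P=np.array([.5207,.2425])
for n,h in [("pentop",(0,0,168)),("bar",(-28.5,-28,135)),("pivot",(-12.5,19.5,95))]:
    w=[P[0]+(c*h[0]-s_*h[1])/1e3,P[1]+(s_*h[0]+c*h[1])/1e3,h[2]/1e3]
    uv=proj("side",w)[0]; print(n,np.round(w,4),uv,(uv-[270,210])*4)
```

```text
[0.49266298 0.09153319 0.30374526] [-0.08 -0.2  -0.2   1.57  0.    1.42]
pentop [0.5207 0.2425 0.168 ] [333.14642928 285.94982805] [252.58571711 303.79931219]
bar [0.494  0.2128 0.135 ] [346.67179639 291.54150328] [306.68718554 326.16601313]
pivot [0.507  0.2612 0.095 ] [338.83191377 319.63881274] [275.32765509 438.55525094]
```

View pics/s1.png

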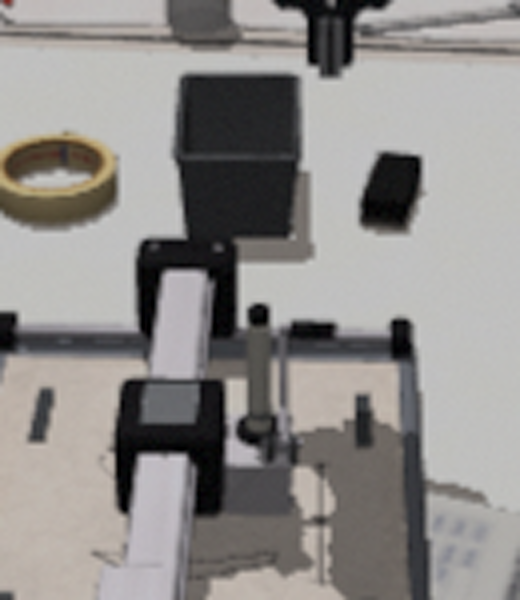

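The pen plug is at crop (258,306) and the thumb bar at (312,328), both about 3 mm nearer the robot than I'd estimated. The closed fingertips hang at crop (330,72), well short of the head.

Call:
send_rows --commands '[{"x":4.3,"y":0,"z":0,"turn":0,"grip":1},{"x":4.3,"y":0,"z":0,"turn":0,"grip":1},{"x":0,"y":0,"z":4,"turn":0,"grip":1},{"x":0,"y":0,"z":4,"turn":0,"grip":1},{"x":0,"y":0,"z":3.3,"turn":0,"grip":1},{"x":0,"y":0,"z":0,"turn":0,"grip":1}]'

```text
time_s: 3.45
tool_pos: [0.4859, 0.1722, 0.1884]
eef_rot: [[-0.06, 0.998, -0.005], [0.998, 0.06, -0.001], [-0.0, -0.005, -1.0]]
ft_force: [0.3, -0.1, -0.7]
grip_width: -0.0001
gripper_force: 0.0
```

Run:
```python
from h import *
s=env.get_state(); print(s["tool_pos"],s["ft_force"])
p,d=imaging.snapshot("side")
cv2.imwrite("pics/s2.png",cv2.resize(p[250:350,290:390],(600,600),interpolation=2)[:,:,::-1])
```

```text
[0.485945   0.17218224 0.188384  ] [ 0.25913974 -0.09518062 -0.70461199]
```

View pics/s2.png

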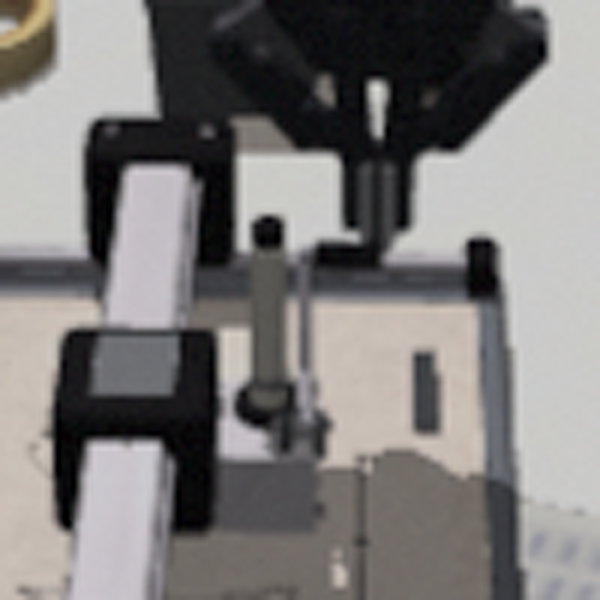

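The view shows the closed fingers at (375,235), overlapping the bar at (350,252). The finger knuckles spread wide, from 215 to 545 at about row 150, and would sweep the pen at (267,235). I'll turn the tool 90° so they lie along the push direction.

Call:
send_rows --commands '[{"x":-3,"y":0,"z":0,"turn":0,"grip":1},{"x":0,"y":0,"z":0,"turn":-0.1745,"grip":1},{"x":0,"y":0,"z":0,"turn":-0.1745,"grip":1},{"x":0,"y":0,"z":0,"turn":-0.1745,"grip":1},{"x":0,"y":0,"z":0,"turn":-0.1745,"grip":1},{"x":0,"y":0,"z":0,"turn":-0.1745,"grip":1},{"x":0,"y":0,"z":0,"turn":-0.1745,"grip":1},{"x":0,"y":0,"z":0,"turn":-0.1745,"grip":1},{"x":0,"y":0,"z":0,"turn":-0.1745,"grip":1},{"x":0,"y":0,"z":0,"turn":-0.1745,"grip":1}]'

```text
time_s: 4.75
tool_pos: [0.4905, 0.1428, 0.1934]
eef_rot: [[-0.998, -0.066, 0.003], [-0.066, 0.998, -0.0], [-0.003, -0.0, -1.0]]
ft_force: [-0.3, 0.3, 0.4]
grip_width: 0.0002
gripper_force: 0.0
```

Run:
```python
from h import *
s=env.get_state(); print(s["tool_pos"],s["eef_rot"].round(3),s["joint_pos"].round(2))
R=np.array([[np.cos(.061),-np.sin(.061)],[np.sin(.061),np.cos(.061)]])
print("head xy mm",(R.T@(s["tool_pos"][:2]-[.519,.2425])*1e3).round(1))
```

```text
[0.49054539 0.14280762 0.19338012] [[-0.998 -0.066  0.003]
 [-0.066  0.998 -0.   ]
 [-0.003 -0.    -1.   ]] [ 0.03 -0.16 -0.37  1.37 -0.   -0.04]
head xy mm [-34.5 -97.8]
```

Call:
send_rows --commands '[{"x":0,"y":4,"z":0,"turn":0,"grip":1},{"x":0,"y":1,"z":0,"turn":0,"grip":1},{"x":0,"y":1,"z":0,"turn":0,"grip":1},{"x":0,"y":1,"z":-0.1,"turn":0,"grip":1},{"x":0,"y":1,"z":-0.2,"turn":0,"grip":1}]'

```text
time_s: 5.38
tool_pos: [0.4875, 0.2203, 0.1987]
eef_rot: [[-0.998, -0.057, 0.007], [-0.057, 0.998, -0.004], [-0.007, -0.005, -1.0]]
ft_force: [1.1, -6.6, 5.1]
grip_width: 0.0
gripper_force: 3.2
```

Run:
```python
from h import *
s=env.get_state(); print(s["tool_pos"],s["ft_force"])
p,d=imaging.snapshot("side")
cv2.imwrite("pics/s3.png",cv2.resize(p[250:350,290:390],(600,600),interpolation=2)[:,:,::-1])
```

```text
[0.48746632 0.22033788 0.19869687] [ 1.10526209 -6.61472032  5.07654187]
```

View pics/s3.png

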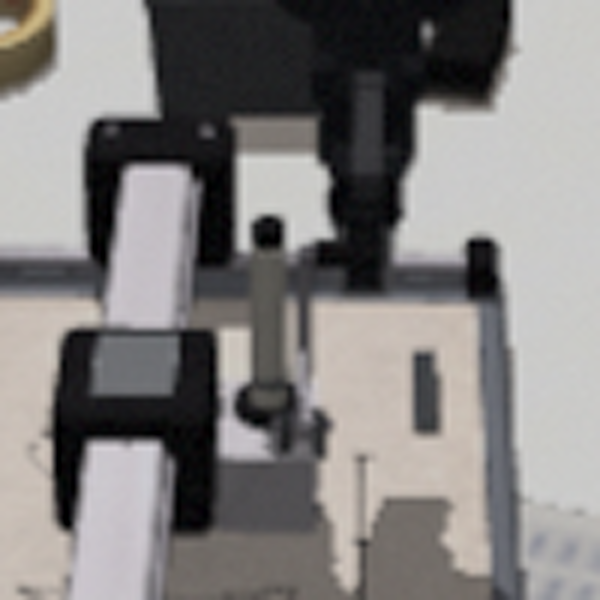

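The bar at (325,255) is in contact with the finger at (367,270), and the pen at (267,235) is untouched. The force is about 7 N, so I'll carry on pushing.

Call:
send_rows --commands '[{"x":-0.3,"y":1,"z":0,"turn":0,"grip":1},{"x":0,"y":1,"z":0,"turn":0,"grip":1},{"x":0,"y":1,"z":0,"turn":0,"grip":1},{"x":0,"y":1,"z":0,"turn":0,"grip":1}]'

```text
time_s: 5.92
tool_pos: [0.4853, 0.2635, 0.1937]
eef_rot: [[-0.998, -0.061, -0.0], [-0.061, 0.998, -0.001], [0.0, -0.001, -1.0]]
ft_force: [1.8, -4.2, -3.8]
grip_width: -0.0
gripper_force: 2.2
```

Call:
send_rows --commands '[{"x":0,"y":1,"z":0,"turn":0,"grip":1},{"x":0,"y":0.6,"z":0,"turn":0,"grip":1},{"x":0,"y":0,"z":0,"turn":0,"grip":1}]'

```text
time_s: 6.3
tool_pos: [0.4834, 0.2795, 0.1927]
eef_rot: [[-0.998, -0.062, -0.002], [-0.062, 0.998, -0.001], [0.002, -0.001, -1.0]]
ft_force: [-0.0, -3.7, -2.1]
grip_width: -0.0001
gripper_force: 1.6
```

Run:
```python
from h import *
s=env.get_state(); print(s["tool_pos"],s["ft_force"])
R=np.array([[np.cos(.061),-np.sin(.061)],[np.sin(.061),np.cos(.061)]])
print("head xy mm",(R.T@(s["tool_pos"][:2]-[.519,.2425])*1e3).round(1))
p,d=imaging.snapshot("side")
cv2.imwrite("pics/s4.png",cv2.resize(p[250:350,290:390],(600,600),interpolation=2)[:,:,::-1])
```

```text
[0.48342579 0.27949949 0.19272546] [-0.00429078 -3.65791656 -2.10135051]
head xy mm [-33.3  39.1]
```

View pics/s4.png

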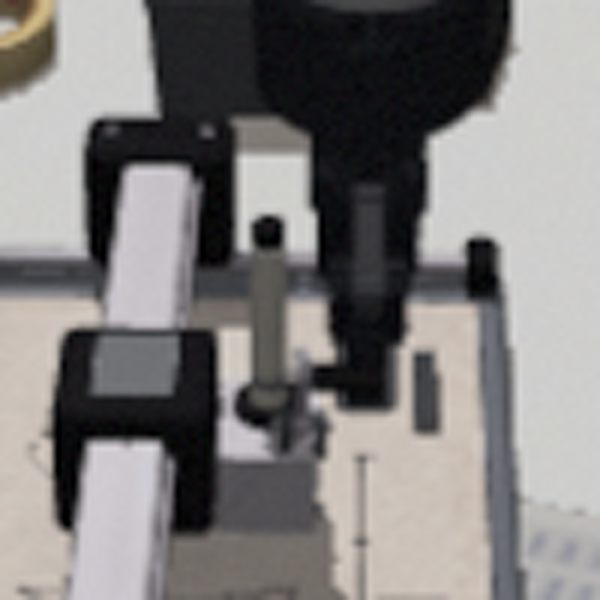

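The bar now sits on the near side at crop (345,378) and the lever stands past upright. I'll check its angle numerically.

Run:
```python
from h import *
c,s=np.cos(.061),np.sin(.061)
for th in (1.1,1.3,1.5,1.7):
    a=np.arctan2(40,47.5)+th; hy=19.5-62.1*np.cos(a); hz=95+62.1*np.sin(a); hx=-28.5
    print(th,round(hy),round(hz),proj("side",[.519+(c*hx-s*hy)/1e3,.2425+(s*hx+c*hy)/1e3,hz/1e3]))
```

```text
1.1 34 155 [[347.38338325 300.52191347]]
1.3 45 151 [[347.32881335 305.53240707]]
1.5 56 145 [[347.26491231 311.21994643]]
1.7 65 137 [[347.19447769 317.33258388]]
```

Lever is at about 1.54 rad. Next I'll back off, rise, turn and go over the pen with the gripper open.

Call:
send_rows --commands '[{"x":0,"y":-1.2,"z":0,"turn":0,"grip":1},{"x":0,"y":0,"z":-4.5,"turn":0,"grip":1},{"x":0,"y":0,"z":-4.5,"turn":0,"grip":1},{"x":-3.3,"y":-2.7,"z":0,"turn":0,"grip":0},{"x":0,"y":0,"z":0,"turn":0.1745,"grip":-1},{"x":0,"y":0,"z":0,"turn":0.1745,"grip":-1},{"x":0,"y":0,"z":0,"turn":0.1745,"grip":-1},{"x":0,"y":0,"z":0,"turn":0.1745,"grip":-1},{"x":0,"y":0,"z":0,"turn":0.1745,"grip":-1},{"x":0,"y":0,"z":0,"turn":0.1745,"grip":-1}]'

```text
time_s: 7.6
tool_pos: [0.5197, 0.2419, 0.2843]
eef_rot: [[-0.547, 0.837, 0.001], [0.837, 0.547, 0.001], [0.0, 0.001, -1.0]]
ft_force: [0.3, 0.3, 0.4]
grip_width: 0.0855
gripper_force: 0.0
```

Call:
send_rows --commands '[{"x":0,"y":0,"z":0,"turn":0.1745,"grip":-1},{"x":0,"y":0,"z":0,"turn":0.1745,"grip":-1},{"x":0,"y":0,"z":0,"turn":0.1745,"grip":-1},{"x":0,"y":0,"z":0,"turn":0,"grip":-1}]'

```text
time_s: 8.1
tool_pos: [0.5197, 0.242, 0.2842]
eef_rot: [[-0.062, 0.998, 0.0], [0.998, 0.062, 0.001], [0.001, 0.001, -1.0]]
ft_force: [0.3, -0.3, 0.7]
grip_width: 0.0856
gripper_force: 0.0
```

Run:
```python
from h import *
s=env.get_state(); print(s["tool_pos"],s["eef_rot"].round(3)[:,2],s["joint_pos"].round(2))
R=np.array([[np.cos(.061),-np.sin(.061)],[np.sin(.061),np.cos(.061)]])
print("head xy mm",(R.T@(s["tool_pos"][:2]-[.519,.2425])*1e3).round(1))
p,d=imaging.snapshot("side")
# blue: project point under tool axis at pen top height, and plug centroid
print(proj("side",[[s["tool_pos"][0],s["tool_pos"][1],.168],[.519,.2425,.168]]))
g=p[278:298,325:345].max(-1); print(g)
cv2.imwrite("pics/s5.png",cv2.resize(p[250:350,290:390],(600,600),interpolation=2)[:,:,::-1])
```

```text
[0.51966537 0.24195548 0.28424818] [ 0.     0.001 -1.   ] [ 0.21  0.02 -0.03  1.52  0.    1.72]
head xy mm [ 0.6 -0.6]
[[333.66085327 285.829439  ]
 [333.95280433 285.9906054 ]]
[[  9  15   6  36 134 197 195 195 196 197 196 197 197 197 196 197 195 197
  196 196]
 [ 12  12  13  33 131 195 197 195 198 197 197 196 197 196 196 195 196 195
  195 196]
 [ 11   8   7  33 133 196 197 196 197 198 197 196 195 195 195 197 198 196
  196 197]
 [ 13  11   6  35 133 195 196 196 196 197 197 196 195 195 195 196 196 197
  196 197]
 [ 12  10  10  32 132 196 197 197 196 197 196 197 197 195 197 197 196 195
  196 197]
 [ 11   8   6  33 133 196 196 197 196 196 197 196 196 197 197 195 196 196
  195 197]
 [ 16  11   3  34 132 197 197 197 197 195 197 197 196 195 195 196 197 195
  196 197]
 [ 13  10   6  34 133 197 197 188 172 166 166 174 188 196 196 195 195 197
  196 196]
 [ 13  15   8  27 131 196 186 146  74  20  40  93 160 196 196 195 195 196
  197 195]
 [  9   9  10  21 128 195 162  50  28  26  28  20 128 196 194 196 196 196
  195 196]
 [  7  12   6  32 133 196 162  45  22  25  21  19 127 196 196 195 195 195
  196 197]
 [  8  10   7  34 131 196 161  45   9  10  15   5 126 197 197 196 196 197
  196 197]
 [  8   7   7  35 132 196 166  65   9   8  13  23 127 196 196 196 197 197
  195 197]
 [  7   8  10  35 118 175 161  98  57  51  57  69 126 180 186 185 185 186
  186 185]
 [ 10   8   4  37  75 112 115  89  96  88  94  98 110 146 158 156 158 156
  159 158]
 [  6  13  17  49  81  91  87  82  87  87  85  81  99 127 137 138 138 142
  141 143]
 [ 32  31  39  59  74  76  77  81  86  89  85  82  80  83  84  88  89  88
   90  91]
 [ 61  58  59  60  62  59  66  83  86  87  85  83  72  59  65  73  70  61
   61  61]
 [ 63  66  67  65  67  65  68  80  85  85  85  82  71  62  72  89  80  61
   62  62]
 [ 64  65  66  66  67  64  69  83  86  87  86  81  71  64  72  84  78  65
   67  66]]
```

View pics/s5.png

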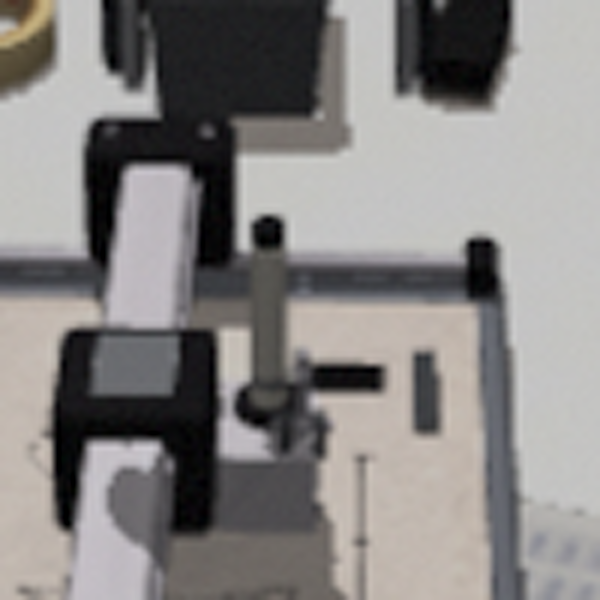

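The lever stays up with its bar at crop (350,378). The pen plug at (267,230) lies under the tool axis to about 1 mm. Descending to grip.

Call:
send_rows --commands '[{"x":0,"y":-0.1,"z":3,"turn":0,"grip":-1},{"x":0,"y":0,"z":3,"turn":0,"grip":-1},{"x":0,"y":0,"z":2,"turn":0,"grip":-1},{"x":0,"y":0,"z":1,"turn":0,"grip":-1},{"x":0,"y":0,"z":0,"turn":0,"grip":1},{"x":0,"y":0,"z":0,"turn":0,"grip":1},{"x":0,"y":0,"z":0,"turn":0,"grip":1},{"x":0,"y":0,"z":0,"turn":0,"grip":1},{"x":0,"y":0,"z":0,"turn":0,"grip":1},{"x":0,"y":0,"z":0,"turn":0,"grip":1}]' --squeeze 30

```text
time_s: 9.4
tool_pos: [0.5189, 0.2422, 0.1942]
eef_rot: [[-0.061, 0.998, 0.001], [0.998, 0.061, 0.0], [0.0, 0.001, -1.0]]
ft_force: [0.6, 0.5, 1.5]
grip_width: 0.013
gripper_force: 30.1
```

Call:
send_rows --commands '[{"x":0,"y":0,"z":-0.5,"turn":0,"grip":1},{"x":0,"y":0,"z":-1,"turn":0,"grip":1},{"x":0,"y":0,"z":-1,"turn":0,"grip":1},{"x":0,"y":0,"z":-1,"turn":0,"grip":1},{"x":0,"y":0,"z":-1,"turn":0,"grip":1},{"x":0,"y":0,"z":-1,"turn":0,"grip":1},{"x":0,"y":0,"z":-1,"turn":0,"grip":1},{"x":0,"y":0,"z":-1.5,"turn":0,"grip":1},{"x":0,"y":0,"z":-2,"turn":0,"grip":1},{"x":0,"y":0,"z":0,"turn":0,"grip":1}]'

```text
time_s: 10.65
tool_pos: [0.5193, 0.2423, 0.2959]
eef_rot: [[-0.061, 0.998, 0.003], [0.998, 0.061, 0.001], [0.0, 0.003, -1.0]]
ft_force: [0.4, -0.1, -0.3]
grip_width: 0.0131
gripper_force: 30.2
```

Call:
send_rows --commands '[{"x":-2.6,"y":0.3,"z":0,"turn":0,"grip":1},{"x":-4.6,"y":0.3,"z":0,"turn":0,"grip":1},{"x":-4.9,"y":0.3,"z":0,"turn":0,"grip":1},{"x":-4.9,"y":0.3,"z":0,"turn":0,"grip":1},{"x":-4.9,"y":0.3,"z":0,"turn":0,"grip":1},{"x":-4.9,"y":0.3,"z":0,"turn":0,"grip":1},{"x":-4.6,"y":0.3,"z":0,"turn":-0.02,"grip":1},{"x":-3.3,"y":0.3,"z":0,"turn":0,"grip":1},{"x":-2.1,"y":0.26,"z":0,"turn":0,"grip":1},{"x":0,"y":0,"z":0,"turn":0,"grip":1}]'

```text
time_s: 11.9
tool_pos: [0.5688, -0.1241, 0.2932]
eef_rot: [[-0.08, 0.997, -0.001], [0.997, 0.08, 0.0], [0.0, -0.001, -1.0]]
ft_force: [-0.2, 0.1, -0.2]
grip_width: 0.013
gripper_force: 30.2
```

Run:
```python
from h import *
s=env.get_state(); tp=s["tool_pos"]; print(tp,s["ft_force"],s["grip_width"])
p,d=imaging.snapshot("side"); q,e=imaging.snapshot("top"); np.savez("pics/s6.npz",p=p,d=d,q=q,e=e)
# predicted nib and collar
for z in (.140,.190): print(z,proj("side",[tp[0],tp[1],z]))
u0,v0=proj("side",[tp[0],tp[1],.140])[0].astype(int)
print(p[v0-30:v0+10,u0-14:u0+14].max(-1))
Y=deproj("side",d); print(Y[v0-8,u0-5:u0+6].round(3))
```

```text
[ 0.56884431 -0.12410059  0.29323274] [-0.17927728  0.12278019 -0.15640155] 0.013021039396145044
0.14 [[328.119057   219.83360786]]
0.19 [[327.96608975 203.47117897]]
[[172 170 171 ... 194 192 193]
 [173 171 172 ... 192 194 193]
 [162 164 169 ... 193 192 192]
 ...
 [193 193 193 ... 193 192 192]
 [191 190 181 ... 176 176 175]
 [188 163 129 ... 114 114 115]]
[[ 0.618 -0.421  0.025]
 [ 0.614 -0.419  0.027]
 [ 0.611 -0.423  0.025]
 [ 0.609 -0.432  0.021]
 [ 0.605 -0.435  0.019]
 [ 0.568 -0.115  0.172]
 [ 0.566 -0.119  0.17 ]
 [ 0.563 -0.122  0.168]
 [ 0.56  -0.121  0.169]
 [ 0.592 -0.477  0.   ]
 [ 0.589 -0.483 -0.003]]
```

Run:
```python
from h import *
f=np.load("pics/s6.npz"); Y=deproj("side",f["d"]); X=deproj("top",f["e"])
m=(np.hypot(Y[...,0]-.566,Y[...,1]+.12)<.03)&(Y[...,2]>.085)&(Y[...,2]<.25)
for r in np.unique(np.argwhere(m)[:,0])[::-1]:
    q=Y[r][m[r]]; print(r,len(q),q.mean(0).round(4))
u,v=np.meshgrid(range(640),range(480)); 
k=(X[...,2]>.064)&(X[...,2]<.08)&(u>325)&(u<395)&(v>215)&(v<275); print(cv2.minAreaRect(X[k][:,:2].astype(np.float32)))
k=(Y[...,2]>.066)&(Y[...,2]<.078)&(abs(Y[...,0]-.57)<.07)&(abs(Y[...,1]+.146)<.09); print(cv2.minAreaRect(Y[k][:,:2].astype(np.float32)))
```

```text
221 1 [ 0.5662 -0.1225  0.1373]
220 1 [ 0.566  -0.1205  0.1414]
219 2 [ 0.5649 -0.1234  0.1431]
218 3 [ 0.5657 -0.1179  0.1489]
217 4 [ 0.5645 -0.12    0.151 ]
216 4 [ 0.5646 -0.1209  0.1536]
215 4 [ 0.5645 -0.1205  0.1569]
214 4 [ 0.5644 -0.12    0.1602]
213 4 [ 0.5643 -0.1188  0.1638]
212 4 [ 0.5646 -0.1218  0.1654]
211 4 [ 0.5643 -0.1192  0.1697]
210 4 [ 0.5644 -0.1208  0.172 ]
209 4 [ 0.5643 -0.1195  0.1756]
208 3 [ 0.5656 -0.1188  0.1789]
207 7 [ 0.565  -0.1135  0.1844]
206 8 [ 0.5664 -0.1139  0.1872]
205 9 [ 0.5654 -0.1183  0.1882]
204 9 [ 0.5659 -0.1226  0.1892]
203 7 [ 0.5657 -0.1218  0.1926]
202 5 [ 0.5654 -0.1184  0.1971]
201 5 [ 0.5654 -0.1186  0.2   ]
200 5 [ 0.5654 -0.119   0.2028]
199 5 [ 0.5653 -0.1183  0.206 ]
198 5 [ 0.5653 -0.1189  0.2088]
197 5 [ 0.5653 -0.1192  0.2116]
196 5 [ 0.5654 -0.1202  0.2141]
195 9 [ 0.5657 -0.1169  0.2184]
194 10 [ 0.5663 -0.1157  0.2218]
193 10 [ 0.5662 -0.1154  0.2249]
192 14 [ 0.5662 -0.1156  0.2277]
191 15 [ 0.565  -0.1172  0.23  ]
190 14 [ 0.5656 -0.1176  0.2327]
189 15 [ 0.5649 -0.1166  0.2361]
188 15 [ 0.5649 -0.1168  0.2389]
187 15 [ 0.5649 -0.1167  0.2418]
186 15 [ 0.5649 -0.1168  0.2446]
185 15 [ 0.5649 -0.1178  0.2471]
184 6 [ 0.5637 -0.119   0.2495]
((0.0, 0.0), (0.0, 0.0), 0.0)
((0.5676682591438293, -0.14272895455360413), (0.09031074494123459, 0.13570046424865723), 4.071157455444336)
```

The side-view profile puts the nib at about z 0.138, upright, over the bin and within 3 mm of its x centre. Lowering.

Call:
send_rows --commands '[{"x":0,"y":0.1,"z":3,"turn":0,"grip":1},{"x":0,"y":0.1,"z":3,"turn":0,"grip":1},{"x":0,"y":0,"z":2.5,"turn":0,"grip":1},{"x":0,"y":0,"z":2,"turn":0,"grip":1},{"x":0,"y":0,"z":1,"turn":0,"grip":1},{"x":0,"y":0,"z":0.8,"turn":0,"grip":1},{"x":0,"y":0,"z":0,"turn":0,"grip":1}]'

```text
time_s: 12.88
tool_pos: [0.5708, -0.1231, 0.1709]
eef_rot: [[-0.081, 0.997, -0.0], [0.997, 0.081, -0.0], [-0.0, -0.0, -1.0]]
ft_force: [-0.0, -0.8, -0.3]
grip_width: 0.0132
gripper_force: 30.2
```

Call:
send_rows --commands '[{"x":0,"y":0,"z":0.2,"turn":0,"grip":1},{"x":0,"y":0,"z":0.2,"turn":0,"grip":1},{"x":0,"y":0,"z":0,"turn":0,"grip":1}]'

```text
time_s: 13.25
tool_pos: [0.5709, -0.1232, 0.1669]
eef_rot: [[-0.081, 0.997, 0.0], [0.997, 0.081, -0.0], [-0.0, 0.0, -1.0]]
ft_force: [0.3, 0.2, 0.5]
grip_width: 0.0132
gripper_force: 30.2
```

Nib should be near z 0.011, so about 7 mm to go.

Call:
send_rows --commands '[{"x":0,"y":0,"z":0.2,"turn":0,"grip":1},{"x":0,"y":0,"z":0.2,"turn":0,"grip":1},{"x":0,"y":0,"z":0.1,"turn":0,"grip":1},{"x":0,"y":0,"z":0,"turn":0,"grip":1}]'

```text
time_s: 13.75
tool_pos: [0.5708, -0.1232, 0.1618]
eef_rot: [[-0.081, 0.997, -0.0], [0.997, 0.081, -0.0], [-0.0, -0.0, -1.0]]
ft_force: [0.7, 0.3, -0.3]
grip_width: 0.0131
gripper_force: 30.2
```

Call:
send_rows --commands '[{"x":0,"y":0,"z":0.1,"turn":0,"grip":1},{"x":0,"y":0,"z":0.1,"turn":0,"grip":1},{"x":0,"y":0,"z":0,"turn":0,"grip":1}]'

```text
time_s: 14.12
tool_pos: [0.5709, -0.1232, 0.16]
eef_rot: [[-0.081, 0.997, 0.0], [0.997, 0.081, -0.0], [-0.0, 0.0, -1.0]]
ft_force: [-0.2, 1.6, 0.1]
grip_width: 0.0129
gripper_force: 30.3
```

Call:
send_rows --commands '[{"x":0,"y":0,"z":0.1,"turn":0,"grip":1},{"x":0,"y":0,"z":0,"turn":0,"grip":1}]'

```text
time_s: 14.38
tool_pos: [0.5711, -0.1233, 0.1594]
eef_rot: [[-0.081, 0.997, 0.001], [0.997, 0.081, -0.0], [-0.0, 0.001, -1.0]]
ft_force: [0.5, -0.0, 3.8]
grip_width: 0.0129
gripper_force: 30.7
```

Call:
send_rows --commands '[{"x":0,"y":0,"z":0.1,"turn":0,"grip":1},{"x":0,"y":0,"z":0,"turn":0,"grip":1}]'

```text
time_s: 14.62
tool_pos: [0.5712, -0.1234, 0.1588]
eef_rot: [[-0.081, 0.997, 0.001], [0.997, 0.081, -0.001], [-0.001, 0.001, -1.0]]
ft_force: [-1.7, -0.2, 8.1]
grip_width: 0.0129
gripper_force: 31.1
```

Nib is on the floor with about 8 N. To make it lean gently to the near rim instead of toppling, I'll ease the tool towards +y with a light grip.

Call:
send_rows --commands '[{"x":0.3,"y":0,"z":0,"turn":0,"grip":1},{"x":0.4,"y":0,"z":0,"turn":0,"grip":1},{"x":0.4,"y":0,"z":0.1,"turn":0,"grip":1},{"x":0,"y":0,"z":0,"turn":0,"grip":1}]' --squeeze 20

```text
time_s: 15.12
tool_pos: [0.5708, -0.113, 0.1584]
eef_rot: [[-0.081, 0.997, 0.003], [0.997, 0.081, -0.003], [-0.003, 0.002, -1.0]]
ft_force: [0.1, -3.4, 9.4]
grip_width: 0.0131
gripper_force: 31.1
```

Run:
```python
from h import *
s=env.get_state(); tp=s["tool_pos"]; print(tp,s["ft_force"])
q,e=imaging.snapshot("top"); p,d=imaging.snapshot("side"); np.savez("pics/s7.npz",p=p,d=d,q=q,e=e)
Y=deproj("side",d)
k=(Y[...,2]>.066)&(Y[...,2]<.078)&(abs(Y[...,0]-.57)<.07)&(abs(Y[...,1]+.146)<.09); print(cv2.minAreaRect(Y[k][:,:2].astype(np.float32)))
m=(np.hypot(Y[...,0]-.568,Y[...,1]+.115)<.03)&(Y[...,2]>.02)&(Y[...,2]<.15)
for r in np.unique(np.argwhere(m)[:,0])[::-1]:
    a=Y[r][m[r]]; print(r,len(a),a.mean(0).round(4))
```

```text
[ 0.57084744 -0.11297069  0.15835422] [ 0.10206586 -3.39339602  9.38135833]
((0.5676149725914001, -0.14266237616539001), (0.09043305367231369, 0.13634490966796875), 4.24617862701416)
263 5 [ 0.5619 -0.088   0.0214]
262 7 [ 0.5673 -0.0878  0.0246]
261 5 [ 0.5652 -0.0872  0.0284]
260 8 [ 0.5685 -0.0876  0.0312]
259 3 [ 0.5635 -0.0874  0.0349]
258 5 [ 0.563  -0.0879  0.0379]
257 4 [ 0.5663 -0.0876  0.0412]
256 2 [ 0.5649 -0.0879  0.0444]
255 3 [ 0.5691 -0.0882  0.0473]
254 1 [ 0.5745 -0.0858  0.0516]
253 3 [ 0.5606 -0.0879  0.0544]
252 3 [ 0.5689 -0.0866  0.058 ]
251 1 [ 0.5744 -0.0862  0.0612]
249 3 [ 0.5623 -0.0875  0.0675]
248 9 [ 0.5687 -0.1126  0.0562]
247 7 [ 0.5687 -0.1127  0.0594]
246 5 [ 0.5685 -0.1107  0.0638]
245 5 [ 0.5683 -0.1093  0.0678]
244 5 [ 0.5683 -0.1097  0.0708]
243 5 [ 0.5684 -0.1113  0.0732]
242 5 [ 0.5683 -0.1101  0.0771]
241 5 [ 0.5684 -0.1113  0.0797]
240 9 [ 0.5678 -0.1058  0.0859]
239 9 [ 0.5678 -0.1066  0.0887]
238 13 [ 0.5677 -0.1055  0.0924]
237 15 [ 0.5678 -0.1065  0.0951]
236 15 [ 0.5678 -0.1066  0.0982]
235 15 [ 0.5676 -0.105   0.1023]
234 15 [ 0.5676 -0.1057  0.105 ]
233 15 [ 0.5675 -0.1055  0.1083]
232 15 [ 0.5675 -0.1053  0.1115]
231 15 [ 0.5675 -0.1054  0.1147]
230 15 [ 0.5676 -0.1064  0.1172]
229 15 [ 0.5675 -0.1055  0.1209]
228 17 [ 0.5673 -0.1041  0.1247]
227 20 [ 0.5687 -0.105   0.1273]
226 19 [ 0.5673 -0.1051  0.1304]
225 19 [ 0.5675 -0.1066  0.1328]
224 16 [ 0.5672 -0.1044  0.137 ]
223 16 [ 0.5672 -0.1051  0.1397]
222 15 [ 0.5661 -0.1071  0.1418]
221 8 [ 0.5719 -0.107   0.1447]
220 1 [ 0.5756 -0.106   0.1481]
```

Call:
send_rows --commands '[{"x":0.3,"y":0,"z":0,"turn":0,"grip":1},{"x":0,"y":0,"z":-0.05,"turn":0,"grip":0.6},{"x":0,"y":0,"z":0,"turn":0,"grip":0.6},{"x":0,"y":0,"z":0,"turn":0,"grip":0.55},{"x":0,"y":0,"z":0,"turn":0,"grip":0.5},{"x":0,"y":0,"z":0,"turn":0,"grip":0.5}]'

```text
time_s: 15.98
tool_pos: [0.5697, -0.1092, 0.1573]
eef_rot: [[-0.081, 0.997, -0.0], [0.997, 0.081, 0.0], [0.0, -0.0, -1.0]]
ft_force: [0.8, 0.2, 0.1]
grip_width: 0.0218
gripper_force: 0.0
```

Run:
```python
from h import *
s=env.get_state(); tp=s["tool_pos"]; print(tp,s["ft_force"],s["grip_width"])
p,d=imaging.snapshot("side"); q,e=imaging.snapshot("top"); np.savez("pics/s8.npz",p=p,d=d,q=q,e=e)
S=cv2.resize(p[190:280,280:400],(480,360),interpolation=2); T=cv2.resize(q[200:300,300:420],(432,360),interpolation=2)
cv2.imwrite("pics/s8.png",np.hstack([S,T])[:,:790,::-1])
Y=deproj("side",d)
m=(np.hypot(Y[...,0]-.568,Y[...,1]+.115)<.06)&(Y[...,2]>.074)&(Y[...,2]<.16)&(abs(Y[...,0]-.568)<.009)
for r in np.unique(np.argwhere(m)[:,0])[::-1]:
    a=Y[r][m[r]]; print(r,len(a),a.mean(0).round(4))
```

```text
[ 0.56965713 -0.10924065  0.15728537] [0.75032732 0.2191611  0.0694492 ] 0.02179548052702556
245 3 [ 0.5642 -0.0975  0.0746]
244 4 [ 0.5654 -0.0959  0.0786]
243 4 [ 0.5658 -0.0995  0.0798]
242 4 [ 0.5656 -0.0977  0.084 ]
241 4 [ 0.5659 -0.1012  0.0853]
240 4 [ 0.5656 -0.0982  0.0901]
239 4 [ 0.5655 -0.0979  0.0935]
238 4 [ 0.5653 -0.096   0.0977]
237 4 [ 0.5654 -0.0976  0.1   ]
236 4 [ 0.5653 -0.0968  0.1036]
235 4 [ 0.5655 -0.0985  0.1058]
234 4 [ 0.5653 -0.0971  0.1097]
233 3 [ 0.5636 -0.0944  0.1143]
232 3 [ 0.5637 -0.0959  0.1167]
231 3 [ 0.5635 -0.0938  0.1209]
230 3 [ 0.5635 -0.0946  0.1236]
229 3 [ 0.5636 -0.0949  0.1265]
228 3 [ 0.5638 -0.0977  0.1282]
227 3 [ 0.5637 -0.0963  0.132 ]
226 3 [ 0.5644 -0.1041  0.131 ]
222 1 [ 0.5767 -0.0916  0.1491]
220 1 [ 0.5767 -0.092   0.155 ]
219 1 [ 0.5764 -0.09    0.159 ]
218 6 [ 0.5678 -0.0985  0.1582]
```

Call:
send_rows --commands '[{"x":0,"y":0,"z":0,"turn":0,"grip":0.4},{"x":0,"y":0,"z":0,"turn":0,"grip":0.3},{"x":0,"y":0,"z":0,"turn":0,"grip":0.2},{"x":0,"y":0,"z":0,"turn":0,"grip":0.1},{"x":0,"y":0,"z":0,"turn":0,"grip":0},{"x":0,"y":0,"z":0,"turn":0,"grip":-0.2},{"x":0,"y":0,"z":0,"turn":0,"grip":-0.4},{"x":0,"y":0,"z":0,"turn":0,"grip":-0.4},{"x":0,"y":0,"z":0,"turn":0,"grip":-0.4},{"x":0,"y":0,"z":0,"turn":0,"grip":-0.4}]'

```text
time_s: 17.32
tool_pos: [0.5697, -0.1092, 0.1574]
eef_rot: [[-0.081, 0.997, -0.0], [0.997, 0.081, -0.0], [-0.0, -0.0, -1.0]]
ft_force: [-1.1, -0.3, 0.6]
grip_width: 0.0601
gripper_force: 0.0
```

Run:
```python
from h import *
s=env.get_state(); tp=s["tool_pos"]; print(tp,s["ft_force"],s["grip_width"])
p,d=imaging.snapshot("side"); q,e=imaging.snapshot("top"); np.savez("pics/s9.npz",p=p,d=d,q=q,e=e)
S=cv2.resize(p[190:280,280:400],(480,360),interpolation=2); T=cv2.resize(q[200:300,300:420],(310,360),interpolation=2)
cv2.imwrite("pics/s9.png",np.hstack([S,T])[:,:,::-1])
```

```text
[ 0.56970271 -0.10921066  0.15738117] [-1.13536678 -0.26913461  0.59406809] 0.06006663885257045
```

View pics/s9.png

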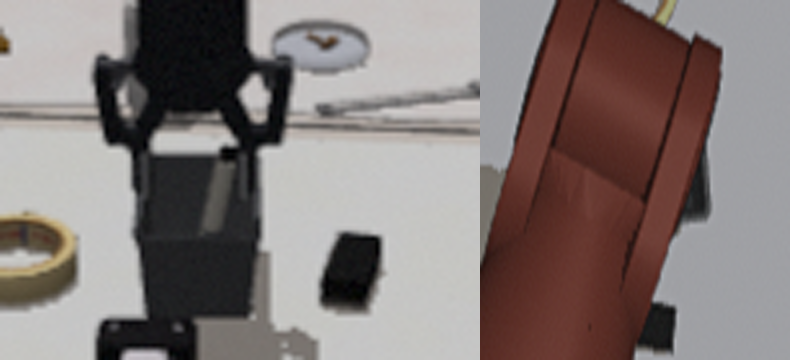

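The left panel shows the pen inside the bin, nib low at (208,232) and plug end at (230,153), leaning on the far side. The block and tape are in place and the fingers are clear either side. Opening fully and rising.

Call:
send_rows --commands '[{"x":0,"y":0,"z":0,"turn":0,"grip":-1},{"x":0,"y":0,"z":0,"turn":0,"grip":-1},{"x":0,"y":0,"z":0,"turn":0,"grip":-1},{"x":0,"y":0,"z":-1,"turn":0,"grip":-1},{"x":0,"y":0,"z":-2,"turn":0,"grip":-1},{"x":0,"y":0,"z":-4,"turn":0,"grip":-1},{"x":0,"y":0,"z":-5,"turn":0,"grip":-1},{"x":0,"y":-3,"z":-3,"turn":0,"grip":-1},{"x":0,"y":-4,"z":0,"turn":0,"grip":-1},{"x":0,"y":0,"z":0,"turn":0,"grip":-1}]'

```text
time_s: 18.68
tool_pos: [0.4987, -0.115, 0.3097]
eef_rot: [[-0.081, 0.997, 0.002], [0.997, 0.081, -0.001], [-0.002, 0.002, -1.0]]
ft_force: [0.4, -0.1, -0.3]
grip_width: 0.0855
gripper_force: 0.0
```

Run:
```python
from h import *
s=env.get_state(); print(s["tool_pos"],s["ft_force"])
p,d=imaging.snapshot("side"); Y=deproj("side",d); 
k=(Y[...,2]>.066)&(Y[...,2]<.078)&(abs(Y[...,0]-.57)<.07)&(abs(Y[...,1]+.146)<.09); print("bin",cv2.minAreaRect(Y[k][:,:2].astype(np.float32)))
# pen: light or raised pixels within bin region
c=p[190:280,300:360].astype(int).max(-1); reg=Y[190:280,300:360]
m=(abs(reg[...,0]-.568)<.05)&(abs(reg[...,1]+.144)<.10)&(c>62)&(reg[...,2]>.006)
for r in np.unique(np.argwhere(m)[:,0]):
    a=reg[r][m[r]]; print(r+190,(np.argwhere(m[r])[:,0]+300).tolist()[:6],len(a),a.mean(0).round(3))
# lever bar
b=p[300:325,338:360].max(-1)<60; print("bar px",np.argwhere(b).mean(0)[::-1]+[338,300],b.sum())
o=np.load("pics/s6.npz")["p"]; df=(abs(p.astype(int)-o).max(-1)>40); 
n,l,st,_=cv2.connectedComponentsWithStats(df.astype(np.uint8)); print([x.tolist() for x in st[1:] if x[4]>15])
```

```text
[ 0.49866784 -0.11499264  0.3097144 ] [ 0.39238945 -0.12616814 -0.3348411 ]
bin ((0.5676229000091553, -0.14195144176483154), (0.08998261392116547, 0.1355445235967636), 4.9780659675598145)
229 [315, 344] 2 [ 0.573 -0.202  0.071]
230 [315, 344] 2 [ 0.573 -0.199  0.069]
231 [315, 344] 2 [ 0.572 -0.191  0.07 ]
232 [315, 343, 344] 3 [ 0.557 -0.163  0.082]
233 [315, 342, 343, 344, 345] 5 [ 0.543 -0.137  0.093]
234 [315, 342, 343, 344, 345] 5 [ 0.543 -0.137  0.089]
235 [315, 341, 342, 343, 344, 345] 6 [ 0.541 -0.128  0.091]
236 [315, 341, 342, 343, 344, 345] 6 [ 0.541 -0.128  0.088]
237 [314, 315, 340, 341, 342, 343] 8 [ 0.549 -0.126  0.085]
238 [314, 340, 341, 342, 343, 344] 7 [ 0.54  -0.122  0.085]
239 [314, 315, 339, 340, 341, 342] 8 [ 0.551 -0.123  0.08 ]
240 [314, 338, 339, 340, 341, 342] 9 [ 0.541 -0.132  0.073]
241 [314, 338, 339, 340, 341, 342] 9 [ 0.54  -0.119  0.077]
242 [314, 337, 338, 339, 340, 341] 9 [ 0.542 -0.117  0.074]
243 [314, 337, 338, 339, 340, 341] 10 [ 0.54  -0.117  0.071]
244 [314, 336, 337, 338, 339, 340] 9 [ 0.543 -0.115  0.069]
245 [314, 336, 337, 338, 339, 340] 8
[... 932 characters left out ...]
 44, 106, 2647], [347, 0, 39, 14, 236], [599, 1, 6, 6, 27], [444, 7, 47, 8, 167], [565, 11, 41, 7, 73], [609, 15, 31, 167, 1240], [570, 16, 29, 23, 186], [619, 24, 11, 9, 59], [378, 34, 186, 167, 3493], [346, 39, 38, 67, 1458], [618, 73, 9, 42, 99], [344, 97, 9, 8, 25], [304, 107, 79, 113, 3045], [626, 143, 14, 31, 189], [331, 153, 11, 14, 90], [336, 160, 15, 21, 161], [371, 165, 13, 9, 58], [370, 174, 7, 12, 57], [597, 178, 33, 49, 427], [603, 192, 7, 8, 35], [495, 212, 12, 58, 307], [344, 229, 6, 9, 30], [335, 233, 9, 16, 52], [329, 276, 97, 40, 974], [331, 298, 28, 18, 292], [363, 313, 11, 8, 45], [605, 315, 4, 8, 17], [530, 327, 5, 10, 19], [376, 331, 18, 6, 30], [413, 342, 26, 19, 164]]
```

Call:
send_rows --commands '[{"x":0,"y":0,"z":0,"turn":0,"grip":-1},{"x":0,"y":0,"z":0,"turn":0,"grip":-1},{"x":0,"y":0,"z":0,"turn":0,"grip":-1},{"x":0,"y":0,"z":0,"turn":0,"grip":-1}]'

```text
time_s: 19.23
tool_pos: [0.5001, -0.1149, 0.3072]
eef_rot: [[-0.082, 0.997, -0.0], [0.997, 0.082, 0.0], [0.0, -0.0, -1.0]]
ft_force: [0.1, -0.4, -0.2]
grip_width: 0.0853
gripper_force: 0.0
```

Run:
```python
from h import *
p,d=imaging.snapshot("side"); Y=deproj("side",d); c=p.max(-1)
for r in (236,241,246): print(r,[u for u in range(330,350) if c[r,u]>62 and Y[r,u,1]<-.08], Y[r,340].round(3))
b=p[300:325,338:360].max(-1)<60; print("bar px",np.argwhere(b).mean(0)[::-1]+[338,300])
print(env.sign_off())
```

```text
236 [341, 342, 343, 344, 345, 346, 348, 349] [ 0.542 -0.205  0.047]
241 [338, 339, 340, 341, 342, 343, 344, 345, 346, 347, 348, 349] [ 0.533 -0.097  0.089]
246 [335, 336, 337, 338, 339, 340, 345, 346, 347, 348, 349] [ 0.533 -0.1    0.071]
bar px [346.11320755 313.83018868]
the job is handed in; nothing more can be done
None
```

I've handed the job in at about 19 s: the lever is up at about 1.54 rad, and the pen was set nib first on the bin floor, then tipped to lean on the front rim when released; the bin's measured place is unchanged, and I saw no sign that the block, tape or bottle moved.

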